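# Sweep the offcuts into the scrap tray

### The arm

A 6-joint arm with a two-finger parallel gripper is mounted at the origin on the work surface. World frame = base frame: x ahead of the robot, y to its left, z up, the work surface at z = 0. Lengths are in mm, angles in rad, forces in N, time in s.
With the tool pointing down it reaches from about 300 to 775 mm from the base axis. Payload 14.6 kg.
Tool frame: the origin (TCP) lies on the centre line of the jaws, within the pads' length; the fingertips stand 19 mm ahead of it and the grasp point (between the pads) is the TCP (bot.tip_reach is the distance from the TCP to the fingertips, in mm); y points along the fingers, x is the direction in which the jaws open and shut, and the axes are right-handed (so a half turn about y gives the same grasp; the last joint's range is limited). The gripper opens to 85 mm and grips with 20 to 120 N. Pads are 22 mm wide; open, the fingers measure 114 mm over their backs; the gripper's body (76 mm by 85 mm) begins 54 mm behind the grasp point. The pads swing forward as they close: fully open they stand 13 mm farther back than shut.
Start: joints at [-1.407, 0.3, 1.521, -0, 1.321, -0.067], TCP at [125.81, -535.408, 250.281] pointing down, gripper open.
Joint ranges: [-3.03, 3.03], [-0.79, 2.21], [0.23, 2.52], [-1.04, 4.18], [0, 3.07], [-2.55, 2.55]. Speed limits (rad/s): [2.22, 2.22, 2.57, 3.14, 3.14, 3.14].

### API

Orientations are given as a unit quaternion [w, x, y, z].
In Python, from rig import bot gives the robot as it stands. Calls block until the motion is done:
- bot.move_to(position, orientation): joint-space move of the TCP to a pose.
- bot.servo_line(position, attitude=None, speed=150, until_force=None): straight line of the TCP; attitude=None keeps the orientation; speed is the mean speed in mm/s. With until_force (N) it stops when the force on the tool has changed by that much, and returns True; else False.
- bot.move_joints(angles): joint-space move.
- bot.move_gripper(opening, grip_force=None): finger opening in mm; grip_force is the grip in N (None keeps the last); returns when the fingers have stopped.
- bot.dwell(seconds).
- bot.ik(position, orientation): joint angles nearest the present ones, or None.
- bot.read_state(): the state.
- bot.read_camera(name): name is "side" or "top" or "wrist"; returns a dict with "image" (384x512x3 uint8, blue, green, red), "depth" (384x512 float32, mm along the optical axis (not along the pixel's ray), 0 where there is no reading), "fovy" (degrees; the focal length in pixels is half the picture's height over the tangent of half this angle, whatever the lens; pixels are square), "cx", "cy" (the principal point, pixels), "k1" (the pictures are not rectified: a ray, as slopes to the right and down, at radius r is drawn at 1 + k1 r^2 times it, then the intrinsics apply), "eye" and "attitude" of the camera in the world; the wrist camera has in their place "mount" (4x4, takes a point from camera to tool coordinates, whose origin is the TCP and whose axes are the tool frame's). Camera axes: x right, y down, z forward; pixel columns grow to the right and rows downward; lengths in mm; the calibration is good to about 2 mm. A picture is of the moment at which its call begins: read the wrist's pose just before it.
A pose or a line that the arm cannot do raises bot.MotionError and nothing moves.
- bot.finish_job(): hands the job in, once; it reports no verdict.
The state is a dict: "clock": time; "joint_positions": joint angles; "qvel": joint speeds; "effort": joint torques, N m; "ee_pos": TCP position; "tool_rot": TCP orientation; "ft_force": force on the tool from outside, world axes, zero at the start; "moment": the same for the moment, N m; "grip_width": finger opening in mm.
Only numpy, scipy, OpenCV 4.12 (cv2) and the standard library are available. Lean on these libraries where they do the work, as an engineer would, in place of code of your own. Each camera call takes 0.05 s, during which the arm holds its last target. There are 200 camera calls.

### The job

Sweep the three dark hardwood offcuts along the riser board and over its end into the scrap tray, the plain empty one without divisions. Push them with the fingers only: do not pick any of them up, even a little, and do not let one drop anywhere else. Leave the tin, the wooden knob, the metal block and everything else on the bench where they are.

Things in the scene. Friction and masses are not known exactly. Their poses are not given: they have to be found in the camera images.
- riser: fixed plywood riser board, 300 (its x) x 340 (its y) mm, flat top 55 mm above the bench; origin on the bench under its centre, z up, y axis from one tray to the other. A stop strip 12 mm wide and 12 mm high runs along its far (+x) edge. On it lie three offcuts and, along its middle line (x = 0), three bystanders: a tin, a knob, a metal block
- scrap_tray: the scrap tray: fixed open steel tray, empty, with no divisions, 280 (x) x 130 (y) x 50 mm high outside, walls 4 mm; its long side stands against one of the two ends (+y or -y) of the riser, so its rim is 5 mm below the riser's top; origin on the bench under its centre, 236 mm from the riser's origin; axes parallel to the riser's
- dowel_tray: the other tray, of the same size and steel, against the opposite end of the riser: it has three cross walls and holds light wooden dowels (fixed, below its rim); origin on the bench under its centre. No offcut belongs in it
- offcut_a: loose dark hardwood offcut, 55 x 32 x 19 mm (its x, y, z), about 25-29 g, lying flat at any yaw on the riser, 60 to 85 mm to one side of its middle line; origin at its centre; slides easily when pushed
- offcut_b: loose dark hardwood offcut, 44 x 36 x 19 mm (its x, y, z), about 25-29 g, lying flat at any yaw on the riser, 60 to 85 mm to one side of its middle line; origin at its centre; slides easily when pushed
- offcut_c: loose dark hardwood offcut, 38 x 38 x 25 mm (its x, y, z), about 25-29 g, lying flat at any yaw on the riser, 60 to 85 mm to one side of its middle line; origin at its centre; slides easily when pushed
- wax_tin: loose round aluminium tin standing on the riser, 36 mm across, 30 mm high; origin at the centre of its underside; to be left alone
- drawer_knob: loose light-wood drawer knob standing on the riser, 32 mm across, 33 mm high; origin at the centre of its underside; to be left alone
- gauge_block: loose aluminium block lying on the riser, 30 (x) x 60 (y) x 30 mm high, its y nearly along the riser's y; origin at the centre of its underside; to be left alone
- glue_bottle: small yellow glue bottle, 48 mm across, 110 mm high, on the bench beyond the riser; origin at the centre of its underside; bystander
- screw_jar: glass jar, 68 mm across, 90 mm high, on the bench to the right of the trays; origin at the centre of its underside; bystander
- mug: blue mug, 80 mm across, 90 mm high, on the bench to the left of the trays; origin at the centre of its underside; bystander
- hammer: hammer lying on the bench to the left of the trays; bystander
- tape_measure: black tape measure, 70 x 40 x 60 mm, on the bench to the right of the trays; bystander
There are look-alikes about, which are no part of the job. Leave any green look-alike of the offcut_b alone.

How it is judged (in metres and radians):
At the end, for the whole second after the job is handed in: All three offcuts lie at rest inside the scrap tray, their centres within its outline and less than 46 mm above the bench (below its rim); every bystander is upright and within 15 mm of where it stood (x of offcut_a in the frame of scrap_tray between -0.14 and 0.14 m and y of offcut_a in the frame of scrap_tray between -0.065 and 0.065 m and height (world z) of each of offcut_a, offcut_b, offcut_c below 0.046 m and linear speed of each of offcut_a, offcut_b, offcut_c below 0.02 m/s and x of offcut_b in the frame of scrap_tray between -0.14 and 0.14 m and y of offcut_b in the frame of scrap_tray between -0.065 and 0.065 m and x of offcut_c in the frame of scrap_tray between -0.14 and 0.14 m and y of offcut_c in the frame of scrap_tray between -0.065 and 0.065 m and distance of each of wax_tin, drawer_knob, gauge_block, glue_bottle, screw_jar, mug, hammer, tape_measure from where it was at the start of the episode below 0.015 m and angle between each of wax_tin, drawer_knob, gauge_block, glue_bottle, screw_jar, mug, tape_measure's own z axis and vertical below 0.2 rad); the robot touches nothing.
It fails at once if an offcut is lifted: its centre rises more than 80 mm above the bench (it starts at about 65 mm) (height (world z) of any of offcut_a, offcut_b, offcut_c above 0.08 m).
It fails at once if an offcut falls off the riser anywhere but into the scrap tray ((height (world z) of offcut_a below 0.04 m and (x of offcut_a in the frame of scrap_tray above 0.14 m or x of offcut_a in the frame of scrap_tray below -0.14 m or y of offcut_a in the frame of scrap_tray above 0.069 m or y of offcut_a in the frame of scrap_tray below -0.069 m)) or (height (world z) of offcut_b below 0.04 m and (x of offcut_b in the frame of scrap_tray above 0.14 m or x of offcut_b in the frame of scrap_tray below -0.14 m or y of offcut_b in the frame of scrap_tray above 0.069 m or y of offcut_b in the frame of scrap_tray below -0.069 m)) or (height (world z) of offcut_c below 0.04 m and (x of offcut_c in the frame of scrap_tray above 0.14 m or x of offcut_c in the frame of scrap_tray below -0.14 m or y of offcut_c in the frame of scrap_tray above 0.069 m or y of offcut_c in the frame of scrap_tray below -0.069 m))).
It fails at once if a bystander is shifted by more than 15 mm (distance of any of wax_tin, drawer_knob, gauge_block, glue_bottle, screw_jar, mug, hammer, tape_measure from where it was at the start of the episode above 0.015 m).
It fails at once if a bystander is tipped (angle between any of wax_tin, drawer_knob, gauge_block, glue_bottle, screw_jar, mug, tape_measure's own z axis and vertical above 0.3 rad).
It fails at once if the arm or the gripper's body, not the fingers, pushes an offcut (contact force between the arm and offcut_a above 1 N or contact force between the arm and offcut_b above 1 N or contact force between the arm and offcut_c above 1 N).
It also fails if it takes over 72 s, if anything falls off the work surface, if the arm or the gripper's body presses on something with over 40 N, if the wrist force passes 120 N, or if a joint passes its speed limit or range.

## Working session

There is one attempt and no reset: what is moved stays moved. The work goes in short steps, each a Python script; the robot and the scene stay as the last script left them, time stands still between calls to the robot, and variables do not carry over. Pictures are saved under pics/ and viewed, about 8 in all and at most 12, crops included, and the job is handed in when it is done.

```bash
ls; mkdir -p pics
python3 - <<'E'
from rig import bot
import cv2,pickle
d={n:bot.read_camera(n) for n in("top","side")}
pickle.dump(d,open("cam0.pkl","wb"))
for n in d:
    cv2.imwrite(f"pics/{n}0.png",cv2.resize(d[n]["image"],(800,600),interpolation=cv2.INTER_CUBIC))
    print(n,{k:v for k,v in d[n].items() if k not in("image","depth")})
print(bot.read_state(),bot.tip_reach)
E
```

```text
pics
top {'fovy': 45.70659539952436, 'cx': 264.947152531547, 'cy': 187.30938457831843, 'k1': -0.05491549702999333, 'eye': array([ 297.00951194,   24.32551986, 1537.80352023]), 'attitude': array([-0.0598891 ,  0.71487837, -0.69249199,  0.07626961])}
side {'fovy': 57.19325642725534, 'cx': 250.96395752488417, 'cy': 191.51283342610435, 'k1': 0.02880203467486434, 'eye': array([332.75001202, 921.12782124, 644.36096799]), 'attitude': array([ 0.06164395, -0.09697802,  0.86777891, -0.48348221])}
{'clock': 0.1, 'joint_positions': array([-1.40662422e+00,  3.00416362e-01,  1.52150925e+00,  1.88519536e-05,
        1.32070065e+00, -6.65602506e-02]), 'qvel': array([-1.25418610e-04, -9.44765758e-05, -1.47525870e-03, -6.40875759e-04,
       -1.28746243e-05,  1.33825212e-03]), 'effort': array([ 5.66397175e-04, -5.44376600e+01, -3.62371266e+01, -6.98752433e-05,
        3.05155321e-03, -4.72909861e-06]), 'ee_pos': array([ 125.7718227 , -535.23562289,  249.78171764]), 'tool_rot': array([ 0.55448074, -0.5539802 ,  0.43938873, -0.438856  ]), 'ft_force': array([-0.75163796,  0.11282521, -0.11267583]), 'moment': array([ 0.04775713, -0.00596391, -0.00535294]), 'grip_width': 85.09336636109504} 19.0
```

View pics/top0.png

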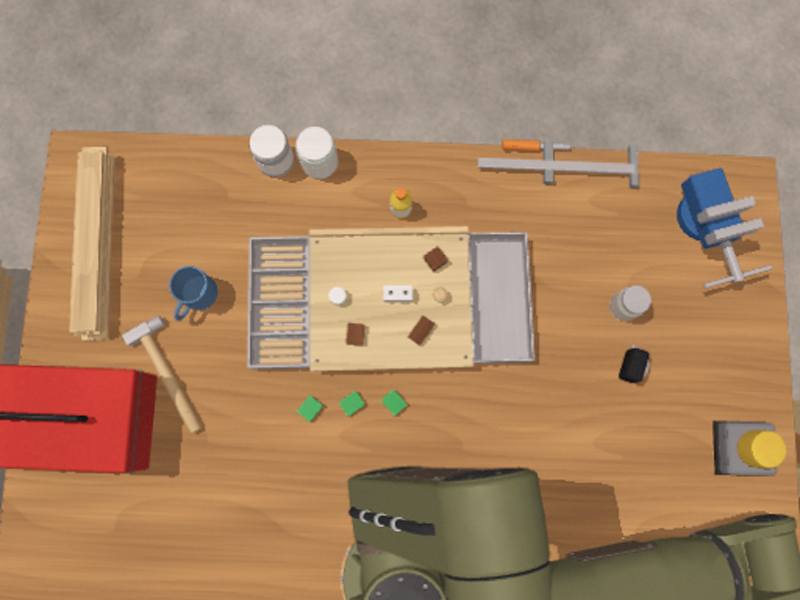

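View pics/side0.png

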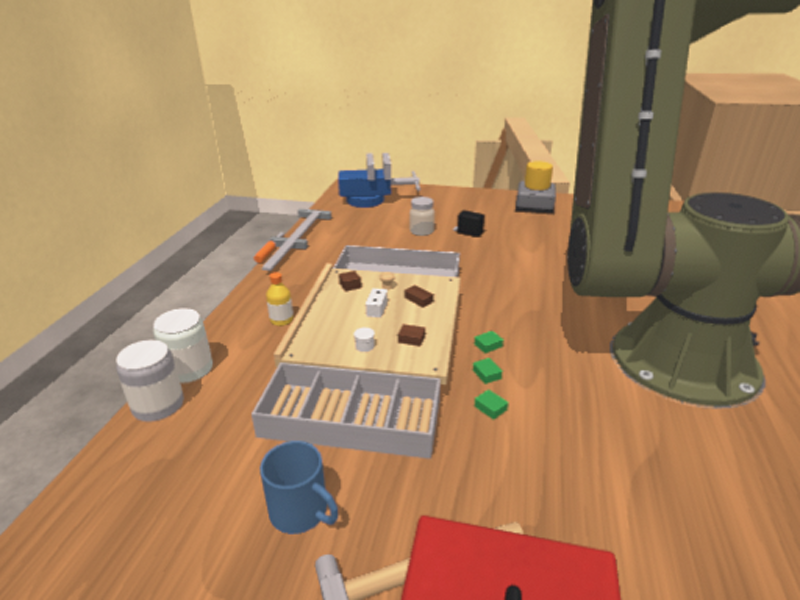

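The top view shows three dark-brown pieces on the riser at (435,259), (421,330) and (355,334), in the 800x600 picture. The three green look-alikes at (310,408), (352,403) and (395,402) lie on the bench and aren't part of the job. The undivided scrap tray is on the right at (502,297), toward -y. The dowel tray is on the left at (280,303).

```bash
cat > h.py <<'E'
import numpy as np,cv2
from scipy.spatial.transform import Rotation as R
def rot(q): return R.from_quat(np.roll(q,-1)).as_matrix()
def pose(c,state=None):
    if "eye" in c: return rot(c["attitude"]),np.array(c["eye"])
    M=np.array(c["mount"]); A=rot(state["tool_rot"])
    return A@M[:3,:3],A@M[:3,3]+state["ee_pos"]
def toplane(c,px,z,state=None):
    """pixels (n,2) -> world points on height z"""
    f=192/np.tan(np.radians(c["fovy"])/2); A,e=pose(c,state)
    d=(np.atleast_2d(px)-[c["cx"],c["cy"]])/f; u=d.copy()
    for _ in range(20): u=d/(1+c["k1"]*(u**2).sum(1,keepdims=True))
    w=np.c_[u,np.ones(len(u))]@A.T
    return e+w*((z-e[2])/w[:,2])[:,None]
def dark(c):
    h=cv2.cvtColor(c["image"],cv2.COLOR_BGR2HSV)
    m=((h[...,2]<125)&((h[...,0]<15)|(h[...,0]>170))&(h[...,1]>100)).astype(np.uint8)
    n,l,s,ce=cv2.connectedComponentsWithStats(m)
    return [np.argwhere(l==i)[:,::-1].astype(float) for i in range(1,n) if s[i,4]>25]
E
python3 - <<'E'
from h import *; import pickle
d=pickle.load(open("cam0.pkl","rb")); c=d["top"]; k=512/800
P=lambda l,z:toplane(c,np.array(l)*k,z).round(0)
print("riser corners",P([(310,236),(468,235),(473,366),(310,369)],55))
print("tray corners",P([(471,233),(527,233),(534,361),(474,362)],50))
print("tin,block,knob",P([(338,294),(398,292),(440,293)],85),"bottle",P([(401,192)],110))
for p in dark(c):
    w=toplane(c,p,75)
    if 250<w[:,0].mean()<800 and abs(w[:,1].mean())<300 : print(len(p),p.mean(0)/k,w.mean(0).round(),cv2.minAreaRect(w[:,:2].astype(np.float32)))
E
```

```text
riser corners [[ 704.  221.   55.]
 [ 718. -119.   55.]
 [ 435. -134.   55.]
 [ 418.  205.   55.]]
tray corners [[ 724. -126.   50.]
 [ 729. -248.   50.]
 [ 450. -263.   50.]
 [ 444. -136.   50.]]
tin,block,knob [[573. 152.  85.]
 [582.  28.  85.]
 [582. -59.  85.]] bottle [[791.  29. 110.]]
38 [417.76315789 211.96546053] [760.  -8.  75.] ((758.5294189453125, -8.91748046875), (13.973454475402832, 30.24924659729004), 2.1601157188415527)
120 [435.16927083 258.65885417] [658. -48.  75.] ((658.5005493164062, -48.47322082519531), (38.13433837890625, 39.05480194091797), 36.333763122558594)
138 [421.05978261 330.00452899] [505. -23.  75.] ((505.0675354003906, -22.679054260253906), (28.311532974243164, 51.97374725341797), 56.45072937011719)
30 [351.19791667 335.72916667] [488. 122.  75.] ((487.41552734375, 121.4000244140625), (38.0606575012207, 17.750961303710938), 17.63365364074707)
```

```bash
cat >> h.py <<'E'
def quat(xdir):
    x=np.array([np.cos(xdir),np.sin(xdir),0]); y=np.array([0,0,-1.]); z=np.cross(x,y)
    return np.roll(R.from_matrix(np.c_[x,y,z]).as_quat(),1)
E
python3 - <<'E'
from h import *; from rig import bot; import pickle
s=bot.read_state(); print(rot(s["tool_rot"]).round(2))
yaw=np.radians(2.6)
for n,a in(("+",yaw),("-",yaw+np.pi)):
    for p in((540,40,400),(505,140,80),(658,40,80),(658,-150,80)):
        try: j=bot.ik(p,quat(a)); print(n,p,None if j is None else np.round(j,2))
        except Exception as e: print(n,p,e)
q=quat(yaw) if bot.ik((658,40,80),quat(yaw)) is not None and abs(bot.ik((658,40,80),quat(yaw))[5])<1.8 else quat(yaw+np.pi)
try: bot.move_to((540,40,400),q)
except bot.MotionError as e: print(e)
s=bot.read_state(); c=bot.read_camera("wrist"); print(s["clock"],s["ee_pos"],c["mount"])
pickle.dump((s,c),open("w1.pkl","wb"))
cv2.imwrite("pics/w1.png",cv2.resize(c["image"],(800,600)))
E
```

```text
[[ 0.23 -0.    0.97]
 [-0.97  0.    0.23]
 [-0.   -1.    0.  ]]
+ (540, 40, 400) [ 0.01  0.22  1.29 -0.    1.64 -0.04]
+ (505, 140, 80) [ 0.2   0.45  1.75 -0.    0.94  0.16]
+ (658, 40, 80) [ 0.01  0.71  1.33 -0.    1.11 -0.04]
+ (658, -150, 80) [-0.28  0.74  1.27 -0.    1.13 -0.32]
- (540, 40, 400) None
- (505, 140, 80) None
- (658, 40, 80) None
- (658, -150, 80) None
2.6667 [540.04218008  39.34792563 399.80141017] [[ 9.99999832e-01 -5.38760225e-04 -2.12863924e-04 -1.42787681e+00]
 [ 3.75666968e-05 -3.06371928e-01  9.51911887e-01 -1.24886571e+02]
 [-5.78067793e-04 -9.51911735e-01 -3.06371856e-01  7.93839365e+01]
 [ 0.00000000e+00  0.00000000e+00  0.00000000e+00  1.00000000e+00]]
```

View pics/w1.png

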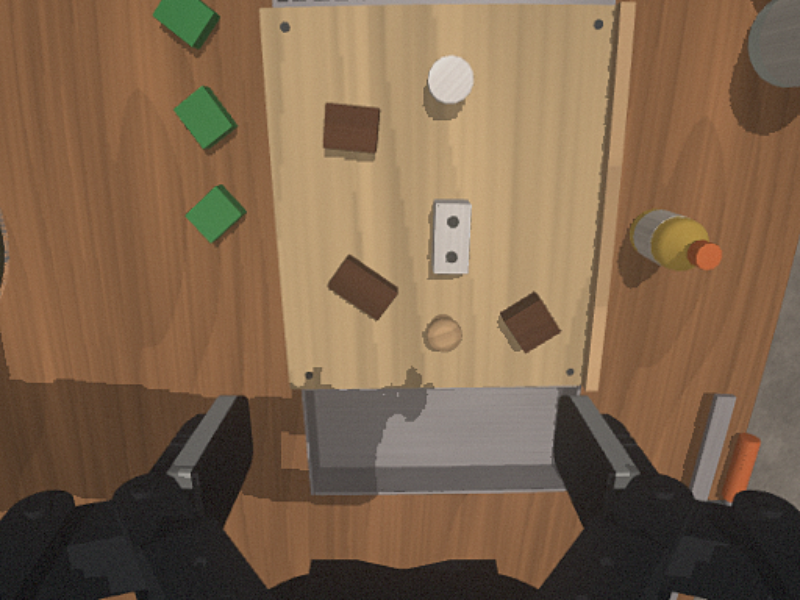

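The wrist view shows offcut_b at (351,128), offcut_a at (363,287) and offcut_c at (530,322). The tin is at (450,80), the block at (452,238) and the knob at (443,333). The empty tray is at the bottom, around (440,440).

Run:
```python
from h import *; import pickle
s,c=pickle.load(open("w1.pkl","rb")); k=512/800
P=lambda l,z:toplane(c,(np.array(l)+.5)*k-.5,z,s).round(1)[:,:2]
T={"a":(74,[(343,255),(398,290),(379,320),(328,285)]),"b":(74,[(325,103),(380,107),(376,153),(323,148)]),"c":(80,[(536,292),(560,325),(525,352),(500,322)])}
near=P([(261,10),(291,388)],55); far=P([(591,388),(578,388)],55); strip=P([(634,3),(600,389)],67)
print("near edge",near,"far",far,"strip",strip,"end",P([(291,388),(580,387)],55))
print("tray",P([(313,494),(570,492),(303,390)],50))
yaw=np.arctan2(*( (near[0]-near[1])*[-1,1]))
print("yaw near",np.degrees(yaw),"strip",np.degrees(np.arctan2(*((strip[0]-strip[1])*[-1,1]))))
for n,(z,l) in T.items():
    w=P(l,z); print(n,w.mean(0),cv2.minAreaRect(w.astype(np.float32)))
print("tin",P([(450,80)],85),"block",P([(452,237)],85),P([(435,202),(471,202),(468,273),(433,273)],85).tolist(),"knob",P([(443,334)],86))
```

```text
near edge [[ 416.1  207.3]
 [ 435.2 -130.4]] far [[ 732.3 -118. ]
 [ 719.2 -118.4]] strip [[ 713.8  225. ]
 [ 736.4 -112.7]] end [[ 435.2 -130.4]
 [ 721.1 -117.3]]
tray [[ 454.4 -260.2]
 [ 732.2 -246.7]
 [ 446.2 -134.7]]
yaw near 3.2371474917324 strip 3.828713798097328
a [504.825 -18.325] ((504.1000061035156, -18.6500244140625), (33.093505859375, 58.64731216430664), 58.778987884521484)
b [492.75 117.15] ((492.7568054199219, 117.35722351074219), (36.35966873168945, 44.3143424987793), 87.11797332763672)
c [656.3  -42.85] ((656.4000854492188, -42.40004348754883), (42.23246383666992, 39.299095153808594), 43.880672454833984)
tin [[569.9 156.6]] block [[580.   32.9]] [[563.9, 61.4], [593.6, 62.8], [595.9, 2.2], [565.9, 0.9]] knob [[578.1 -54.3]]
```

```bash
cat >> h.py <<'E'
from rig import bot
YAW=np.radians(3.2); C=np.array([574,47.5])
def W(lx,ly,z): return [*(C+np.array([[np.cos(YAW),-np.sin(YAW)],[np.sin(YAW),np.cos(YAW)]])@[lx,ly]),z]
Q=quat(YAW)
def L(w): return ((np.atleast_2d(w)[:,:2]-C)@np.array([[np.cos(YAW),-np.sin(YAW)],[np.sin(YAW),np.cos(YAW)]])).round(1)
def sweep(lx,y0,y1=-176,zt=80,lx1=None):
    bot.move_to(W(lx,y0,175),Q)
    hit=bot.servo_line(W(lx,y0,zt),speed=120,until_force=8)
    s=bot.read_state(); print("down",hit,s["ee_pos"].round(1),s["grip_width"])
    if hit: bot.servo_line(W(lx,y0,175)); return
    hit=bot.servo_line(W(lx if lx1 is None else lx1,y1,zt),speed=80,until_force=15)
    s=bot.read_state(); print("swept",hit,L(s["ee_pos"]),s["ft_force"].round(1))
    bot.servo_line([*s["ee_pos"][:2],190],speed=200)
def look(name,p=(540,60,330)):
    bot.move_to(p,Q); s=bot.read_state(); c=bot.read_camera("wrist"); print("t",s["clock"])
    cv2.imwrite(f"pics/{name}.png",cv2.resize(c["image"],(800,600)))
    for d in dark(c):
        if len(d)>300: print("dark",len(d),L(toplane(c,d,74,s)).mean(0).round())
E
python3 - <<'E'
from h import *
bot.move_gripper(25)
sweep(77,-38)
look("w2",(540,40,400))
E
```

```text
down False [653.4  13.8  81. ] 24.97279183576345
swept False [[  77.  -175.7]] [-0.9 -0.5  0. ]
t 8.9583
dark 1400 [261.  98.]
dark 995 [-78.  74.]
dark 444 [168. -43.]
dark 926 [-72. -62.]
dark 10794 [-317. -215.]
dark 444 [  76. -194.]
dark 452 [ 255. -231.]
```

View pics/w2.png

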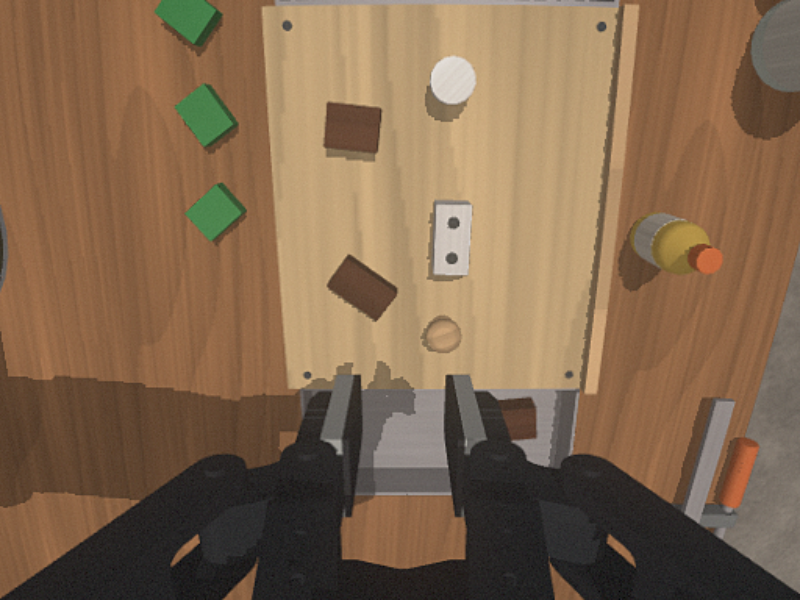

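Offcut_c is in the tray at (520,418) and nothing else moved. Next is offcut_a.

Run:
```python
from h import *
sweep(-72,-8,y1=-178)
look("w3",(540,80,400))
```

```text
down False [503.   35.5  80.8] 25.26921924101239
swept False [[ -72.  -177.8]] [-1.  -0.6 -0.2]
t 14.9833
dark 752 [256. 195.]
dark 1368 [263. 103.]
dark 947 [-77.  75.]
dark 380 [167. -37.]
dark 10059 [-323. -191.]
dark 326 [ 256. -213.]
```

View pics/w3.png

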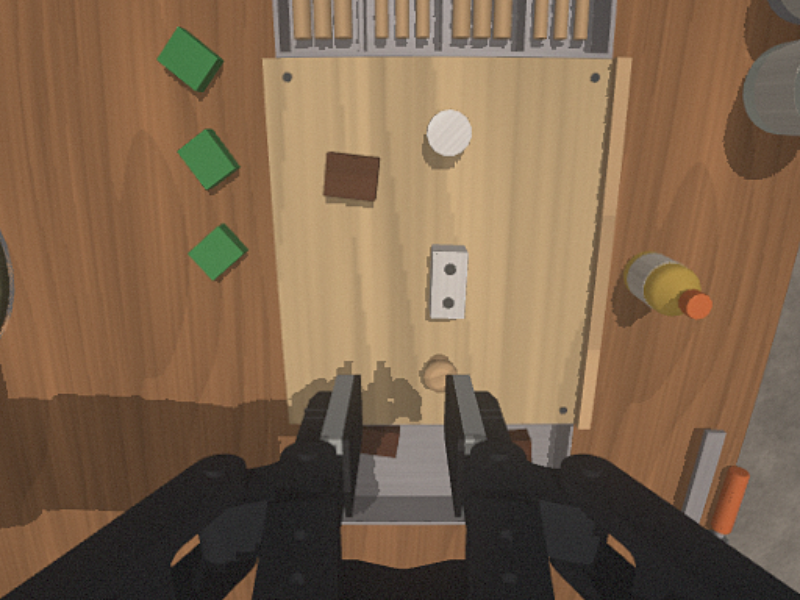

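Offcut_a is in the tray at (375,442). Next is offcut_b, veering slightly outward so it doesn't land on offcut_a.

Run:
```python
from h import *
sweep(-78,117,y1=-190,lx1=-95)
look("w4",(560,10,400))
c=bot.read_camera("wrist")
bot.move_to(W(-20,-60,400),quat(YAW+.9)); s=bot.read_state(); print(s["clock"])
cv2.imwrite("pics/w5.png",cv2.resize(bot.read_camera("wrist")["image"],(800,600)))
t=bot.read_camera("side")["image"]; cv2.imwrite("pics/s5.png",cv2.resize(t[140:260,150:320],None,fx=4,fy=4,interpolation=cv2.INTER_CUBIC))
```

```text
down False [490.1 160.   80.7] 24.93638208626595
swept False [[ -95.  -189.9]] [-0.5 -0.2  0.7]
t 22.6917
dark 1570 [266.  93.]
dark 493 [171. -48.]
dark 11041 [-298. -234.]
dark 448 [ 257. -236.]
dark 329 [  80. -200.]
23.6917
```

View pics/w5.png

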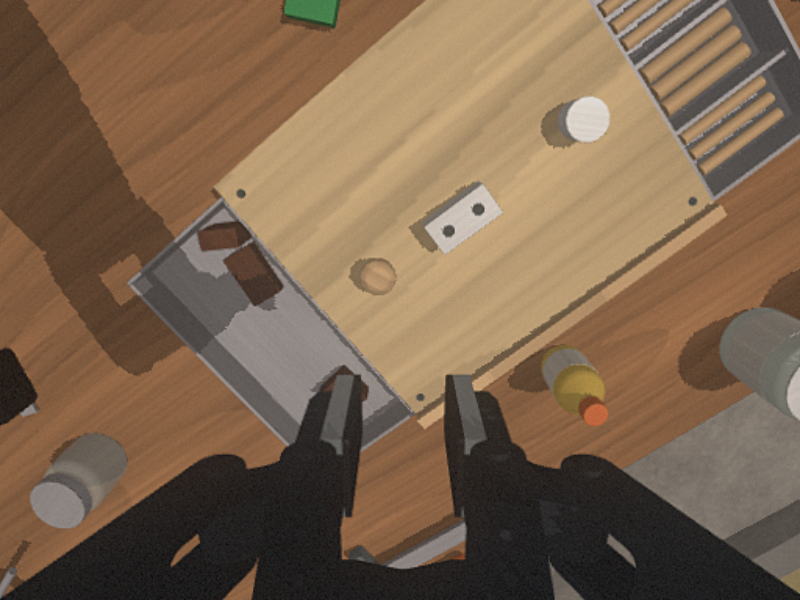

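View pics/w4.png

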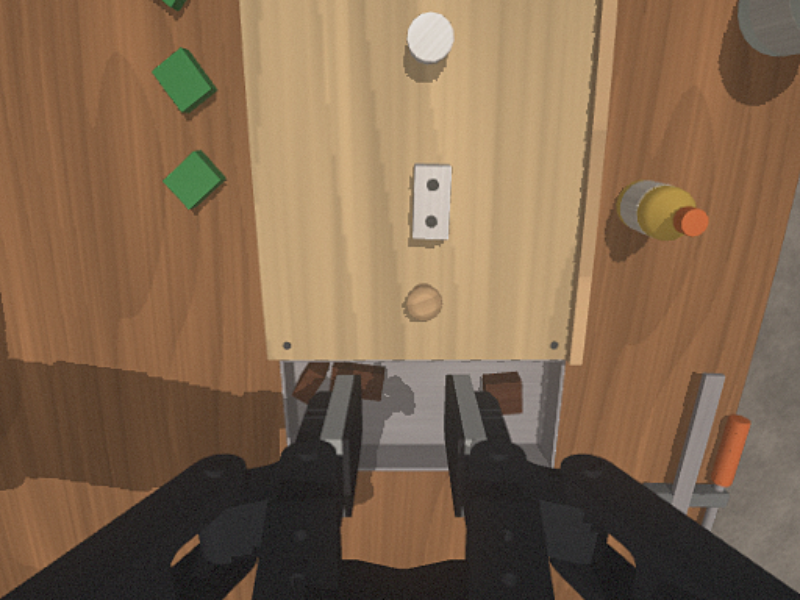

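Offcut_a at (254,275), offcut_b at (222,237, perhaps tilted) and offcut_c at (345,385) are all in the tray. I'll check their heights with depth.

Run:
```python
from h import *
bot.move_to(W(-40,-120,380),quat(YAW+.9)); bot.dwell(.3)
s=bot.read_state(); c=bot.read_camera("wrist"); A,e=pose(c,s)
for d in dark(c):
    p=d.astype(int); D=c["depth"][p[:,1],p[:,0]]; r=toplane(c,d,0,s)-e
    w=e+r*(D/(r@A[:,2]))[:,None]; l=L(w)
    if len(d)>80 and abs(l[:,0].mean())<140 and -310<l[:,1].mean()<-165:
        print(len(d),l.mean(0),l.min(0),l.max(0),"z",np.percentile(w[:,2],[5,50,95]).round())
print(s["clock"])
cv2.imwrite("pics/w6.png",cv2.resize(c["image"],(800,600)))
```

```text
430 [-113.3927907 -199.9044186] [-129.6 -220.6] [-97.3 -69.8] z [21. 49. 50.]
750 [ -68.80746667 -211.36053333] [-102.9 -231.1] [-39.5 -69.8] z [22. 24. 25.]
469 [  84.98017058 -224.31130064] [-102.9 -245.9] [105.5 -69.8] z [28. 30. 32.]
24.4667
```

View pics/w6.png

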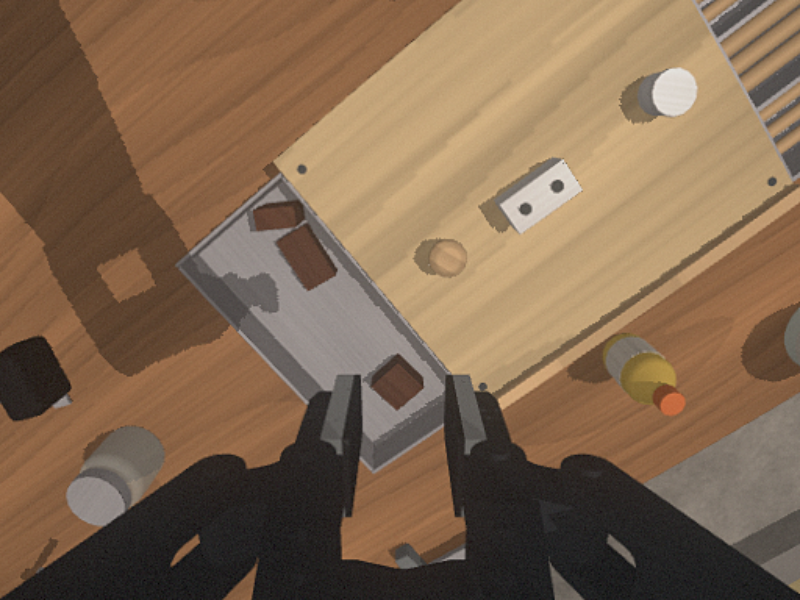

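Offcut_b stands on its end on the tray floor with its top at about 49 mm. That puts its centre at about 27 mm, well under the 46 mm limit. Offcuts a and c lie flat, and the gripper is clear of everything, so I'm handing in.

```bash
python3 -c "
from rig import bot
bot.dwell(.5); s=bot.read_state(); print(s['clock'],s['ft_force'].round(1)); print(bot.finish_job())"
```

```text
25.0167 [-0.9 -0.1  0.5]
the job is handed in; nothing more can be done
None
```

All three offcuts are in the scrap tray, and I've handed the job in at about 25 s of the 72 s allowed. I swept them one at a time (c, then a, then b) with the fingers part-open, and nothing was gripped or lifted.

- **Offcuts:** the last depth check put the tops of a and c at about 24 and 30 mm, so both lie flat. Offcut_b stands on its end inside the tray, with its top at about 49 mm and its centre at about 27 mm, below the 46 mm limit.
- **Bystanders:** the tin, knob, block and glue bottle looked unmoved and upright in the final pictures. I didn't re-measure their positions, or check the mug, hammer, screw jar and tape measure specifically; the sweeps went nowhere near those four.
- **Contact:** no force stop triggered on any sweep, and the gripper was clear of everything at hand-in.

No check failed. A few outer points from the depth check came out wrong at the edges of the pieces, but they don't affect the heights given.

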